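Stand the wide sample plate upright in its drain stand

ROBOT

A 6-joint arm with a two-finger parallel gripper is mounted at the origin on the work surface. World frame = base frame: x ahead of the robot, y to its left, z up, the work surface at z = 0. Lengths are in m, angles in rad, forces in N, time in s.
With the tool pointing down it reaches from about 0.35 to 0.775 m from the base axis. Payload 7.3 kg.
Tool frame: the origin (TCP) lies at the very end of the fingers, on their centre line; the grasp point (between the pads) lies 19 mm behind it; z points along the fingers, y is the direction in which the jaws open and shut (so a half turn about z gives the same grasp; the last joint's range is limited). The gripper opens to 92 mm and grips with 3 to 60 N. Pads are 19 mm wide; open, the fingers measure 130 mm over their backs; the gripper's body (75 mm by 190 mm) begins 47 mm behind the grasp point.
Start: joints at [1.186, 0.342, 1.524, -0, 1.275, -0.146], TCP at [0.124, 0.51, 0.227] pointing down, gripper open.
Joint ranges: [-2.53, 2.53], [-0.77, 2.02], [0.04, 2.7], [-1, 4.14], [0.28, 2.66], [-3.11, 3.11]. Speed limits (rad/s): [2.57, 2.57, 3.14, 3.14, 3.14, 3.14].

INTERFACE

Orientations are given as [roll, pitch, yaw] about the fixed x, y, z axes, in that order (R = Rz(yaw) Ry(pitch) Rx(roll)).
In Python, from cell import robot gives the robot as it stands.
- The arm moves only by the shell command python3 -m pendant 'ROWS' [OPENING] [FORCE]. ROWS is JSON, a list of rows, each a list of 2 entries, a list of its own where there are three numbers: the shift along the tool's x, y, z in mm, then the turn about the tool's z in degrees. In form: [[[x, y, z], turn], ...]. A call has 1 to 10 rows; each row is the pose to reach, as a shift and turn from the pose measured when the call began, along the tool's axes at that moment; what a row does not reach only later rows make up. A row lasts 1/12 s, in which the tool goes at most 41.7 mm and 7.16 degrees, less where a joint would pass 70% of its speed; a pose out of reach is approached as far as the arm can. A call with a gripper value outside its range is refused whole. OPENING is the opening, from 0 (shut) to 1 (fully open), set as the call begins (- or left out, the last holds). The fingers move at their own pace and stop on an object; FORCE is the grip in N (left out, the last holds). Time passes only in rows, so rows that repeat a pose let the fingers close. It gives the time, the measured TCP pose, the force and the opening at its end, in the units of the state.
- robot.observe(): the state, without advancing time (a new reading comes with each control period).
- robot.read_camera(name): name is "side" or "top"; returns the picture (384x512x3 uint8, red, green, blue); there is no depth.
- robot.calibration(name): a dict with "vfov" (degrees; the focal length in pixels is half the picture's height over the tangent of half this angle, whatever the lens; pixels are square), "cx", "cy" (the principal point, pixels), "rvec" (rotation vector, rad) and "tvec" (3), from world to camera coordinates, as OpenCV has them. Camera axes: x right, y down, z forward; pixel columns grow to the right and rows downward; lengths in m; the calibration is good to about 2 mm. A picture is of the moment at which its call begins. calibration takes no time and is no camera call.
- robot.hand_in(): hands the job in, once; it reports no verdict.
Trained networks look in the newest picture that a camera, given by its name, has taken for a name from the list of things; names that differ only in an ending like _2 or _b are one class to them, and where a whole thing is asked for, a point or a joint stands for the part that bears it (a point fixed in the world has none). Each returns a list of dicts, best first, with "p" (0 to 1); they miss things now and then, are a little off and sometimes report something else, mostly with a low value. They report only what shows in the picture. A call takes as long as a camera call. They do not tell look-alikes from the thing itself.
- robot.find_in(camera, query): "xy" ([column, row] as shares, 0 to 1, of the picture: columns of its width, rows of its height, amid what is visible of it).
The state is a dict: "time": time; "qpos": joint angles; "qvel": joint speeds; "joint_efforts": joint torques, N m; "tool_pos": TCP position; "tool_rot": TCP orientation; "contact_force": force on the tool from outside, world axes, zero at the start; "torque": the same for the moment, N m; "opening": finger opening in m.
Only numpy, scipy, OpenCV 4.12 (cv2) and the standard library are available. Lean on these libraries where they do the work, as an engineer would, in place of code of your own. Each camera call takes 0.05 s, during which the arm holds its last target.

TASK

Two rinsed steel sample plates lie sloping on white drain stands. Stand the wide plate upright to drain, leaning back on the fence of its own stand: push its raised edge towards the fence so that it pivots up on its lower edge, and leave it resting there by itself. Do not lift its lower edge off the stand, and leave the narrow plate lying as it is.

Things in the scene. Friction and masses are not known exactly. Their poses are not given: they have to be found in the camera images.
- wide_plate: Plate to stand up: loose flat steel, 128 mm wide, 84 mm from lower to raised edge, 6 mm thick, about 0.3 kg. Starts sloping 42 degrees, raised edge on the robot side, lower edge at the fence. Origin: middle of the lower edge of its underside, where it pivots. x runs down the slope from raised to lower edge, y along the width, z out of the upper face. When upright, x points down, z to the fence.
- wide_plate_raised_edge (a point): Middle of the wide plate's raised edge (underside), 84 mm from the lower edge (axes as the plate's). Starts 62 mm above the bench at x = -37 mm in the stand's frame, and swings up an 84 mm arc about the lower edge to 90 mm above the bench. Push here towards the fence with closed fingers, rising with the edge (a level push jams); 2 to 5 N will do. Pushed past upright, the plate rests flat on the fence.
- wide_stand: White stand fixed to the bench. Origin: on the bench, mid-width; x level towards the fence, y along it, z up. Base 144 mm wide, 6 mm thick, x -80 to 60 mm. Fence: two posts and rails; its face meets the base at x = 29 mm, leans back 9 degrees, top 77 mm above bench; its foot blocks the plate's lower edge (starts at x = 25). Plate lies on rests at x = -16, y = +-50 mm, tops 40 mm up; 86 mm clear between them.
- narrow_plate: Bystander: a like plate only 76 mm wide (84 mm long, 6 mm thick, about 0.18 kg), loose, sloping in a narrower stand of the same form. Same axes and origin. Leave it lying.
Things that resemble listed ones, but are neither listed nor needed, are in the scene too. Leave any turquoise look-alike of the wide_plate alone. What is shaped like the wide_stand but turquoise is not meant.

How it is judged:
At the end, for the whole second after the job is handed in: Wide plate at rest on its lower edge in its own stand: within 15 deg of upright, 12 of parallel to the fence, lower edge within 8 mm of the base, 8 to 34 mm along the stand's x, within 20 mm of mid-width. Narrow plate still sloping, moved under 15 mm (angle between wide_plate's own z axis and vertical between 1.31 and 1.83 rad and angle between wide_plate's own x axis and vertical above 2.85 rad and angle between the y axis of wide_plate and the y axis of wide_stand, either way round below 0.21 rad and x of wide_plate in the frame of wide_stand between 0.008 and 0.034 m and y of wide_plate in the frame of wide_stand between -0.02 and 0.02 m and z of wide_plate in the frame of wide_stand below 0.014 m and linear speed of wide_plate below 0.02 m/s and angular speed of wide_plate below 0.5 rad/s and distance of narrow_plate from where it was at the start of the episode below 0.015 m and angle between narrow_plate's own z axis and vertical below 0.95 rad); the robot touches nothing.
It fails at once if the lower edge of the wide plate is lifted more than 25 mm off the base of the stand (z of wide_plate in the frame of wide_stand above 0.031 m).
It fails at once if the narrow plate is moved by more than 15 mm or tipped up (distance of narrow_plate from where it was at the start of the episode above 0.015 m or angle between narrow_plate's own z axis and vertical above 0.95 rad).
It also fails if it takes over 35 s, if anything falls off the work surface, if the arm or the gripper's body presses on something with over 40 N, if the wrist force passes 120 N, or if a joint passes its speed limit or range.

## Working session

There is one attempt and no reset: what is moved stays moved. The work goes in short steps, Python scripts to look and compute and a shell command to move; the robot and the scene stay as the last step left them, time stands still between calls to the robot, and variables do not carry over. Pictures are saved under pics/ and viewed, and the job is handed in when it is done.

```bash
mkdir -p pics
cat > h.py <<'E'
import numpy as np, cv2
from cell import robot
def K(n):
    c=robot.calibration(n); f=192/np.tan(np.radians(c["vfov"])/2)
    return np.array([[f,0,c["cx"]],[0,f,c["cy"]],[0,0,1]]),np.array(c["rvec"],float),np.array(c["tvec"],float),c
def ray(n,u,v):
    k,r,t,_=K(n); R=cv2.Rodrigues(r)[0]
    d=R.T@np.linalg.inv(k)@np.array([u,v,1.]); return -R.T@t,d
def atz(n,u,v,z):
    o,d=ray(n,u,v); return o+d*(z-o[2])/d[2]
def proj(n,P):
    k,r,t,_=K(n); return cv2.projectPoints(np.array(P,float).reshape(-1,1,3),r,t,k,None)[0].reshape(-1,2)
E
python3 - <<'E'
from h import *
for n in("side","top"):
    im=robot.read_camera(n); cv2.imwrite(f"pics/{n}0.png",cv2.resize(im[:,:,::-1],None,fx=1.5,fy=1.5))
    print(n,K(n)[3], -cv2.Rodrigues(K(n)[1])[0].T@K(n)[2])
    for q in("wide_plate","wide_plate_raised_edge","wide_stand","narrow_plate"):
        print(q,[(np.round(np.array(d["xy"])*[512,384],0).tolist(),round(d["p"],2)) for d in robot.find_in(n,q)])
print(robot.observe())
E
```

```text
side {'vfov': 54.02390067252385, 'cx': 259.47877926684987, 'cy': 191.69752132361725, 'rvec': array([ 2.11550386, -0.77634717,  0.36763618]), 'tvec': array([-0.4285844 ,  0.26216442,  0.52609268])} [ 0.16774581 -0.47549903  0.52435702]
wide_plate [([184.0, 167.0], 0.72), ([294.0, 190.0], 0.64)]
wide_plate_raised_edge [([187.0, 168.0], 0.88), ([291.0, 191.0], 0.76)]
wide_stand [([179.0, 183.0], 0.69), ([200.0, 259.0], 0.67)]
narrow_plate [([360.0, 260.0], 0.75)]
top {'vfov': 45.86575497325529, 'cx': 261.07057312939486, 'cy': 198.12050156868438, 'rvec': array([ 2.15534119, -2.13046826,  0.10734361]), 'tvec': array([-0.0051839 ,  0.51394097,  1.03543764])} [ 0.37865827 -0.02892441  1.09182168]
wide_plate [([259.0, 138.0], 0.86), ([175.0, 203.0], 0.67)]
wide_plate_raised_edge [([262.0, 140.0], 0.89), ([175.0, 201.0], 0.81)]
wide_stand [([275.0, 256.0], 0.78), ([176.0, 221.0], 0.55)]
narrow_plate [([362.0, 172.0], 0.94)]
{'time': 0.5, 'qpos': array([ 1.18599444e+00,  3.42026043e-01,  1.52413246e+00,  9.69557251e-06,
        1.27544353e+00, -1.46021017e-01]), 'qvel': array([ 0.00199468, -0.00032871, -0.000978  ,  0.00110842,  0.00029196,
        0.00137402]), 'joint_efforts': array([ 2.04044063e-04, -4.30815268e+01, -2.44314140e+01,  7.18632038e-02,
        4.90501849e-02, -2.81984347e-05]), 'tool_pos': array([0.12415471, 0.51009873, 0.22671563]), 'tool_rot': array([-3.14158472e+00, -1.05420973e-05,  2.90280896e+00]), 'contact_force': array([ 0.33681207, -0.54935924,  0.58757169]), 'torque': array([-0.01112221, -0.00317388, -0.00176099]), 'opening': 0.09170341359031836}
```

View pics/side0.png

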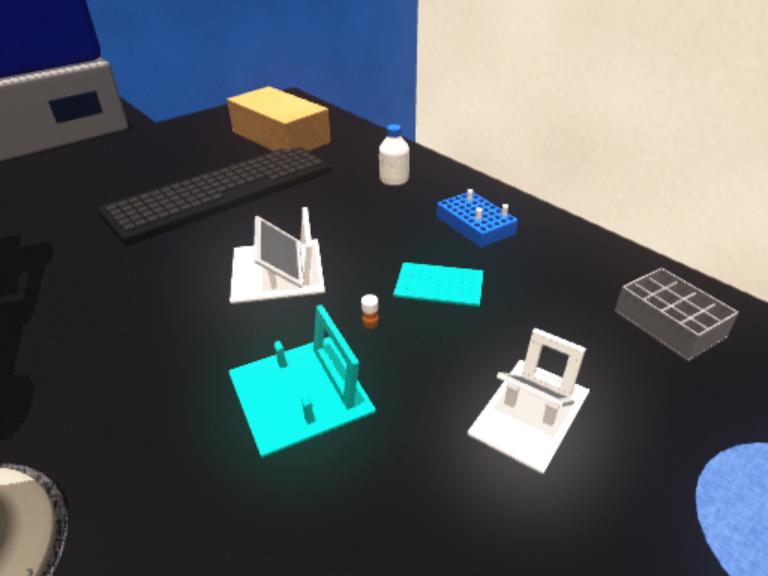

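View pics/top0.png

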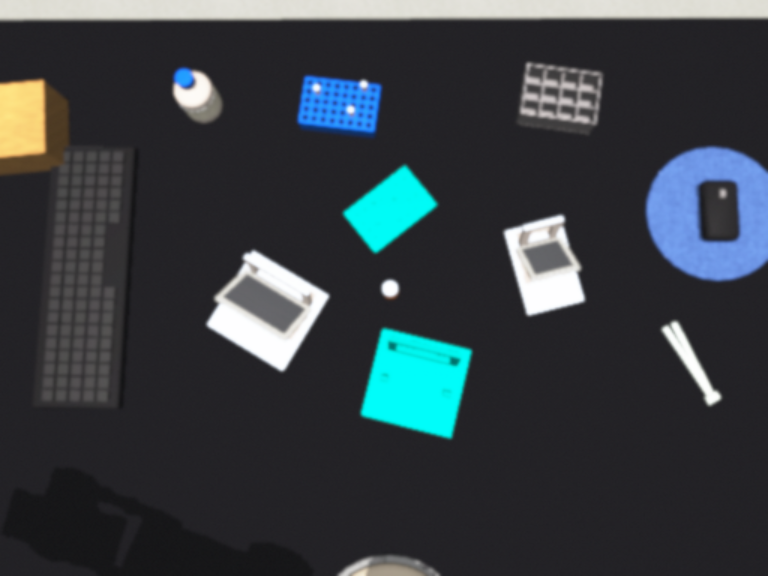

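Wide stand: in the top view (1.5x) it is the white one at (265,310) with the plate at (262,303). In the side view it is at (277,255). The narrow one is at (545,260) in top. The turquoise stand at (415,385) and the turquoise plate are decoys. I'll zoom in to fit the stand.

Run:
```python
from h import *
a=robot.read_camera("top")[155:260,125:230,::-1]; cv2.imwrite("pics/tc.png",cv2.resize(a,(588,588),interpolation=cv2.INTER_CUBIC))
a=robot.read_camera("side")[130:210,145:225,::-1]; cv2.imwrite("pics/sc.png",cv2.resize(a,(584,584),interpolation=cv2.INTER_CUBIC))
```

```text
(no output)
```

View pics/tc.png

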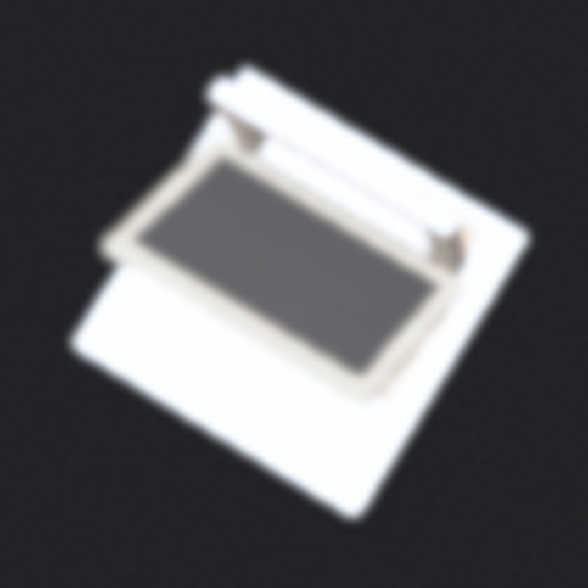

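View pics/sc.png

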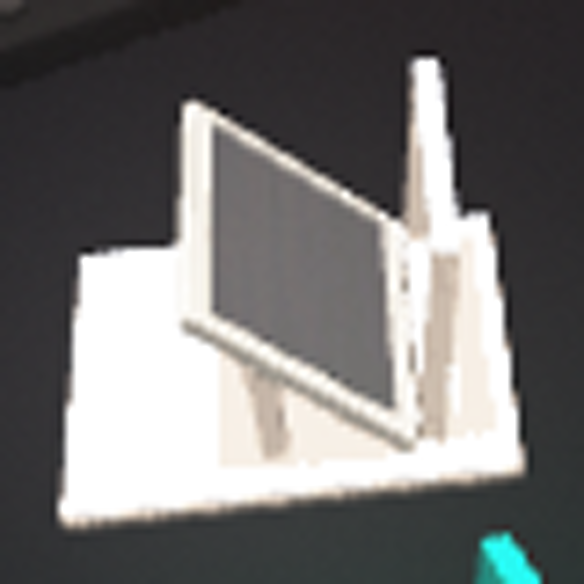

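```bash
cat > fit.py <<'E'
from h import *
from scipy.optimize import least_squares
M=np.array([[-80,72,6],[-80,-72,6],[60,-72,6],[60,72,6]])/1e3
T=(np.array([[70,345],[357,520],[530,238]])+.0)/5.6+[125,155]-.5
S=(np.array([[82,255],[65,512],[522,462],[487,212]])+.0)/7.3+[145,130]-.5
def W(p,P):
    c,s=np.cos(p[2]),np.sin(p[2]); P=np.atleast_2d(P)
    return np.c_[p[0]+c*P[:,0]-s*P[:,1],p[1]+s*P[:,0]+c*P[:,1],P[:,2]]
if __name__=="__main__":
    f1=lambda p:(proj("top",W(p,M[:3]))-T).ravel()
    f2=lambda p:(proj("side",W(p,M))-S).ravel()
    for f in(f1,f2,lambda p:np.r_[f1(p),f2(p)]):
        r=least_squares(f,[.4,.16,.5]); print(r.x.round(4),np.round(f(r.x),1))
    p=r.x
    # plate corners check
    edge=np.array([[-37,64,62],[-37,-64,62],[25,-64,6],[25,64,6],[-37,0,62]])/1e3
    print("plate top",((proj("top",W(p,edge))+.5-[125,155])*5.6).round(0).tolist())
    print("plate side",((proj("side",W(p,edge))+.5-[145,130])*7.3).round(0).tolist())
    print(W(p,edge).round(4), np.degrees(p[2]))
E
python3 fit.py
```

```text
[ 0.5031  0.1967 -0.528 ] [ 0.8  0.1 -0.3 -0.3 -0.5  0.2]
[ 0.5041  0.1961 -0.522 ] [-0.2 -0.1 -0.5  0.2  0.4 -0.3  0.4 -0. ]
[ 0.5037  0.1964 -0.5257] [ 0.9 -0.  -0.1 -0.6 -0.4 -0.1 -0.3 -0.2 -0.9  0.2  0.1 -0.2  0.3  0. ]
plate top [[108.0, 253.0], [370.0, 413.0], [470.0, 297.0], [221.0, 148.0], [238.0, 333.0]]
plate side [[181.0, 112.0], [175.0, 331.0], [407.0, 458.0], [389.0, 235.0], [178.0, 215.0]]
[[0.5038 0.2703 0.062 ]
 [0.4396 0.1596 0.062 ]
 [0.4932 0.1285 0.006 ]
 [0.5574 0.2392 0.006 ]
 [0.4717 0.215  0.062 ]] -30.11866494254684
```

```bash
python3 -m pendant '[[[-25,-13,0],2],[[-60,-31,0],5],[[-97,-51,0],8],[[-134,-70,0],11],[[-171,-89,0],13],[[-208,-109,0],15],[[-245,-128,0],16.4],[[-280,-146,0],16.4],[[-310,-162,0],16.4],[[-330,-172,0],16.4]]' 0 20
```

```text
time: 1.43
tool_pos: [0.4063, 0.2625, 0.2269]
tool_rot: [3.141, 0.001, 2.614]
contact_force: [0.4, 0.1, 0.1]
opening: 0.0298
```

```bash
python3 -m pendant '[[[-20,-4,5],0],[[-42,-8,25],0],[[-42,-8,55],0],[[-42,-8,85],0],[[-42,-8,115],0],[[-42,-8,140],0],[[-42,-8,160],0],[[-42,-8,175],0],[[-42,-8,180],0],[[-42,-8,180],0]]' 0 20
python3 - <<'E'
from h import *
a=robot.read_camera("side")[90:220,120:250,::-1]; cv2.imwrite("pics/s1.png",cv2.resize(a,(585,585),interpolation=cv2.INTER_CUBIC))
a=robot.read_camera("top")[135:280,105:250,::-1]; cv2.imwrite("pics/t1.png",cv2.resize(a,(580,580),interpolation=cv2.INTER_CUBIC))
o=robot.observe(); print(o["tool_pos"],o["contact_force"],o["opening"])
E
```

```text
time: 2.27
tool_pos: [0.4382, 0.2342, 0.0459]
tool_rot: [-3.14, -0.001, 2.614]
contact_force: [0.7, -0.2, 1.3]
opening: 0.0007
[0.4393265  0.23468137 0.04762435] [0.21553812 0.2269445  0.58704981] 0.00044936767654488375
```

View pics/s1.png

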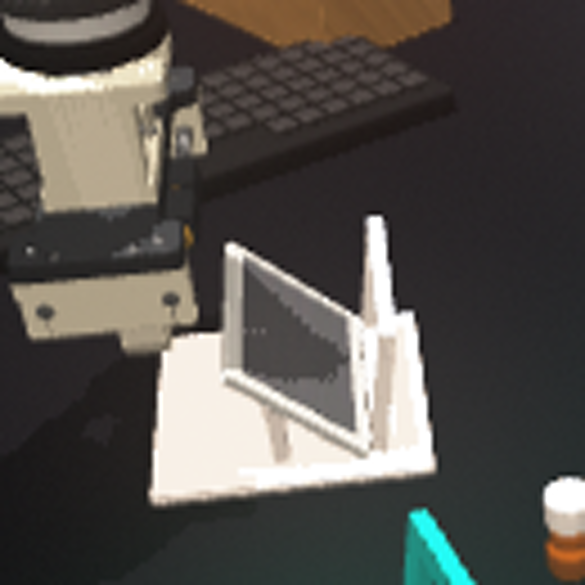

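View pics/t1.png

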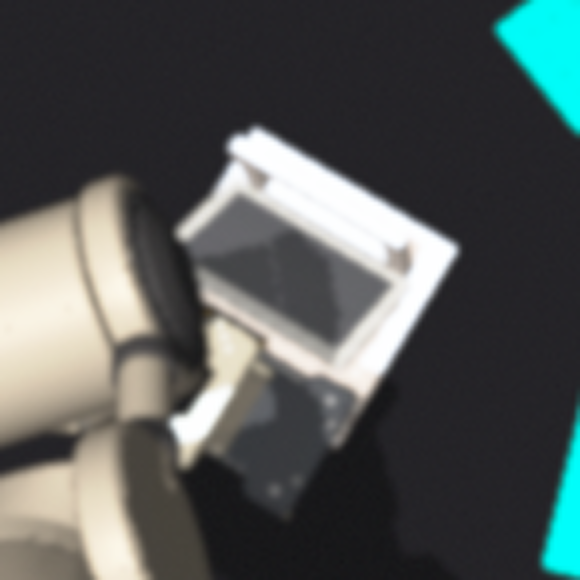

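Run:
```python
from h import *
o=robot.observe();P=o["tool_pos"]
print(((proj("side",[P,P+[0,0,.066]])+.5-[120,90])*4.5).round(),((proj("top",[P])+.5-[105,135])*4).round())
d=np.array([.865,-.502]);q=P[:2]-[.5037,.1964];print(q@d, q@[.502,.865])
```

```text
[[151. 343.]
 [126. 229.]] [[220. 375.]]
-0.07490032384404184 0.0007978908707288188
```

```bash
python3 -m pendant '[[[-8,0,0],0],[[-17,0,0],0],[[-22,0,0],0],[[-25,0,0],0],[[-27,0,0],0],[[-29,0,-2],0],[[-31.5,0,-4.5],0],[[-34,0,-7],0],[[-36,0,-8.5],0],[[-36,0,-8.5],0]]' 0 20
python3 - <<'E'
from h import *
a=robot.read_camera("side")[90:220,120:250,::-1]; cv2.imwrite("pics/s2.png",cv2.resize(a,(585,585),interpolation=cv2.INTER_CUBIC))
o=robot.observe(); P=o["tool_pos"];d=np.array([.865,-.502]);q=P[:2]-[.5037,.1964];print(q@d, q@[.502,.865],P[2],o["contact_force"])
E
```

```text
time: 3.2
tool_pos: [0.4703, 0.2167, 0.0568]
tool_rot: [3.14, 0.001, 2.614]
contact_force: [-3.7, 3.8, 5.0]
opening: 0.0004
-0.039235263652486405 0.0007832133083199728 0.05665909392513896 [-3.41443099  3.56702059  4.14522487]
```

View pics/s2.png

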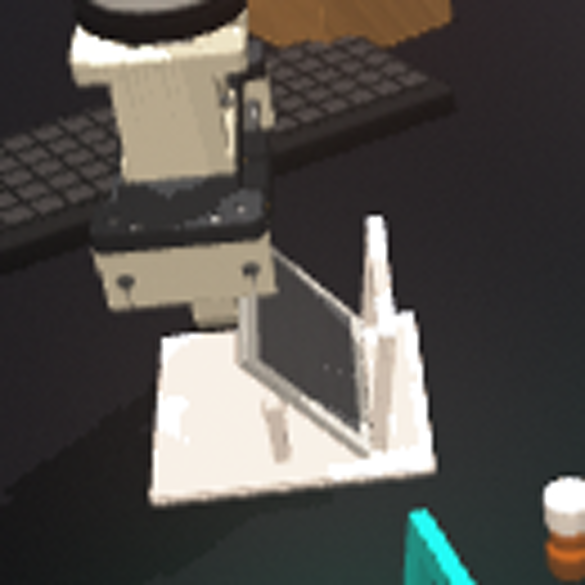

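The plate is pivoting at about 50° (raised edge near (240,310)-(275,255) in the crop), with its lower edge still at the fence foot. The push is about 5 N, plus 4 N up on the tool, so I'll rise slightly faster.

```bash
python3 -m pendant '[[[-3,0,-3.5],0],[[-6,0,-6],0],[[-9,0,-8],0],[[-12,0,-10],0],[[-15.5,0,-12],0],[[-19,0,-14],0],[[-22,0,-15],0],[[-25,0,-16],0],[[-28,0,-17],0],[[-30,0,-17.5],0]]' 0 20
python3 - <<'E'
from h import *
a=robot.read_camera("side")[90:220,120:250,::-1]; cv2.imwrite("pics/s3.png",cv2.resize(a,(585,585),interpolation=cv2.INTER_CUBIC))
o=robot.observe(); P=o["tool_pos"];d=np.array([.865,-.502]);q=P[:2]-[.5037,.1964];print(q@d, q@[.502,.865],P[2],o["contact_force"])
E
```

```text
time: 4.08
tool_pos: [0.4966, 0.2014, 0.0744]
tool_rot: [3.14, 0.001, 2.614]
contact_force: [-0.2, 0.7, 1.7]
opening: 0.0005
-0.008452912554563735 0.0008376462183912529 0.07441370097261474 [-0.83672376 -0.04476004  0.85872484]
```

View pics/s3.png

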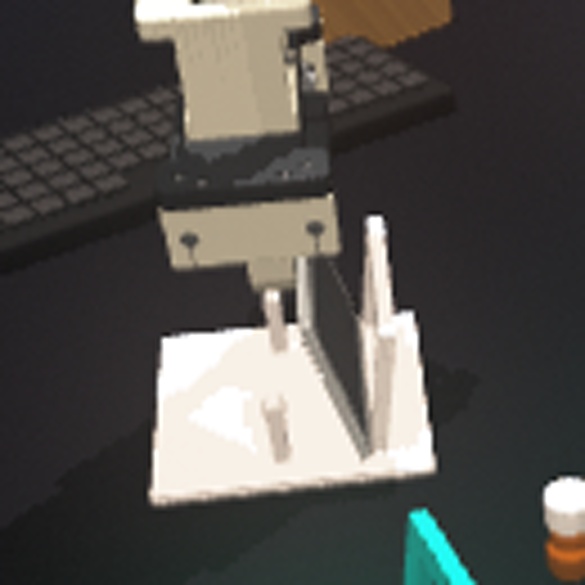

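```bash
python3 -m pendant '[[[-4,0,-1],0],[[-8,0,-2],0],[[-12,0,-2.5],0],[[-15,0,-3],0],[[-18,0,-3],0],[[-21,0,-3],0],[[-24,0,-3],0],[[-26,0,-2],0],[[-28,0,-2],0],[[-28,0,-2],0]]' 0 20
python3 - <<'E'
from h import *
a=robot.read_camera("side")[90:220,120:250,::-1]; cv2.imwrite("pics/s4.png",cv2.resize(a,(585,585),interpolation=cv2.INTER_CUBIC))
o=robot.observe(); P=o["tool_pos"];d=np.array([.865,-.502]);q=P[:2]-[.5037,.1964];print(q@d, q@[.502,.865],P[2],o["contact_force"])
E
```

```text
time: 4.97
tool_pos: [0.5213, 0.1871, 0.0763]
tool_rot: [3.14, 0.002, 2.614]
contact_force: [0.2, -0.6, 0.6]
opening: 0.0004
0.01967841634479134 0.0007296931592288509 0.07634643152692727 [ 0.42628322 -0.33593739 -0.95539409]
```

View pics/s4.png

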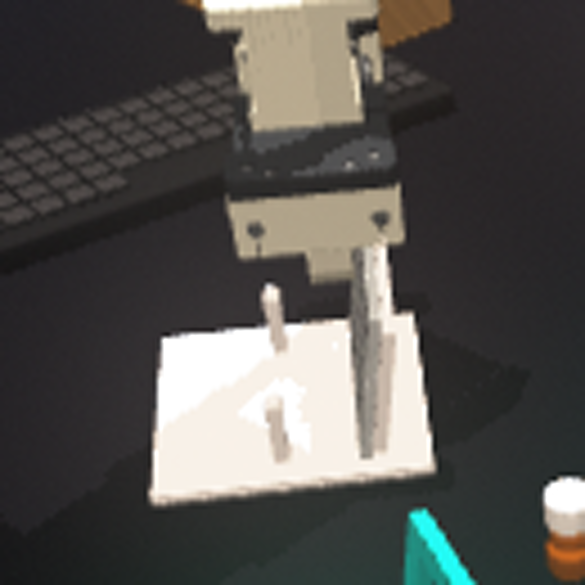

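The plate is now about upright (crop (352,250)-(368,455)) but not yet clearly on the fence. I'll push a little further and watch the force.

```bash
python3 -m pendant '[[[-1,0,0],0],[[-2,0,0],0],[[-3,0,0],0],[[-4,0,0],0],[[-5,0,0],0],[[-5,0,0],0],[[-5,0,0],0]]' 0 20
python3 - <<'E'
from h import *
a=robot.read_camera("side")[90:220,120:250,::-1]; cv2.imwrite("pics/s5.png",cv2.resize(a,(585,585),interpolation=cv2.INTER_CUBIC))
o=robot.observe(); P=o["tool_pos"];d=np.array([.865,-.502]);q=P[:2]-[.5037,.1964];print(q@d, q@[.502,.865],P[2],o["contact_force"])
E
```

```text
time: 5.6
tool_pos: [0.5243, 0.1853, 0.0763]
tool_rot: [3.14, -0.001, 2.614]
contact_force: [-4.4, 3.0, 2.8]
opening: 0.0008
0.023380602994610554 0.0007193510619753619 0.07627135440582904 [-2.98343185  3.93637047  2.05361366]
```

View pics/s5.png

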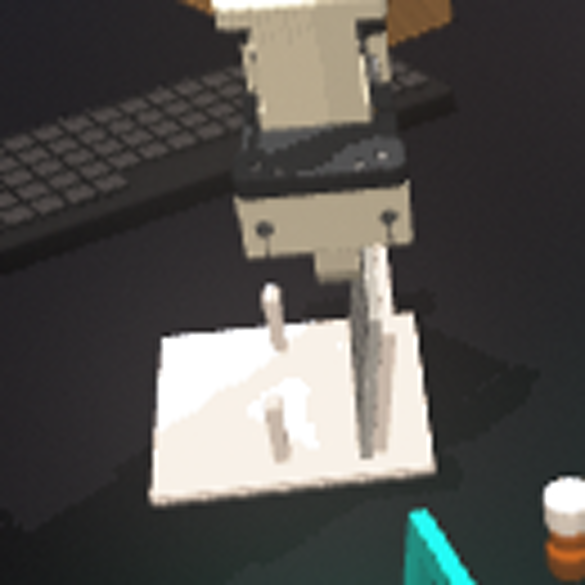

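The plate didn't move between the two frames while the force rose to 5 N, so it is against the fence. I'll retreat level, then up.

```bash
python3 -m pendant '[[[3,0,0],0],[[8,0,0],0],[[16,0,0],0],[[28,0,0],0],[[42,0,0],0],[[58,0,-5],0],[[75,0,-20],0],[[90,0,-45],0],[[105,0,-75],0],[[110,0,-90],0]]' 0 20
python3 -m pendant '[[[25,0,-10],0],[[55,0,-20],0],[[90,0,-30],0],[[125,0,-30],0],[[150,0,-30],0],[[160,0,-30],0],[[160,0,-30],0],[[160,0,-30],0]]' 0 20
python3 - <<'E'
from h import *
b=robot.read_camera("top"); s=robot.read_camera("side")
cv2.imwrite("pics/s6.png",cv2.resize(s[120:220,135:235,::-1],(500,500),interpolation=cv2.INTER_CUBIC))
cv2.imwrite("pics/t6.png",cv2.resize(b[:,:,::-1],None,fx=1.5,fy=1.5))
p=[.5037,.1964,-.5257]
from fit import W
up=np.array([[24+84*np.sin(np.radians(9)),y,6+84*np.cos(np.radians(9))] for y in(64,-64)]+[[24,-64,6],[24,64,6]])/1e3
print("pred upright side",((proj("side",W(p,up))+.5-[135,120])*5).round().tolist(),"top",(proj("top",W(p,up))*1.5).round().tolist())
print(robot.find_in("top","narrow_plate")[:2],robot.find_in("side","narrow_plate")[:2])
o=robot.observe();print(o["tool_pos"],o["contact_force"],o["time"])
E
```

```text
time: 6.48
tool_pos: [0.4272, 0.2423, 0.1694]
tool_rot: [3.138, 0.0, 2.616]
contact_force: [0.8, 0.2, 0.6]
opening: 0.0005
time: 7.15
tool_pos: [0.2884, 0.3227, 0.1996]
tool_rot: [3.138, 0.001, 2.618]
contact_force: [0.6, 0.1, -0.6]
opening: 0.0008
pred upright side [[323.0, 62.0], [337.0, 206.0], [327.0, 364.0], [315.0, 211.0]] top [[237.0, 255.0], [309.0, 298.0], [312.0, 312.0], [245.0, 272.0]]
[{'xy': [0.7105, 0.4487], 'p': 0.9}] [{'xy': [0.7025, 0.6799], 'p': 0.83}]
[0.28965625 0.32205472 0.19923504] [ 0.75663262 -0.19580157 -0.41611766] 7.35
```

View pics/s6.png

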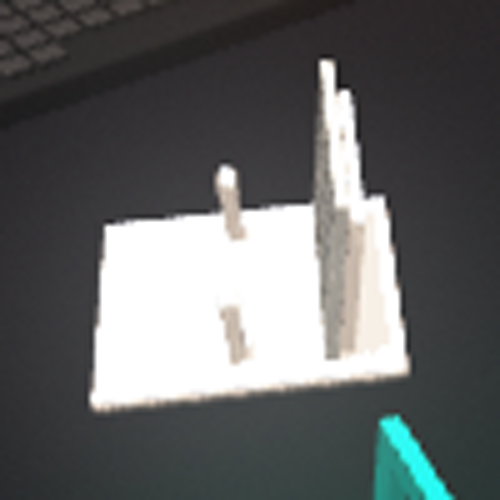

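View pics/t6.png

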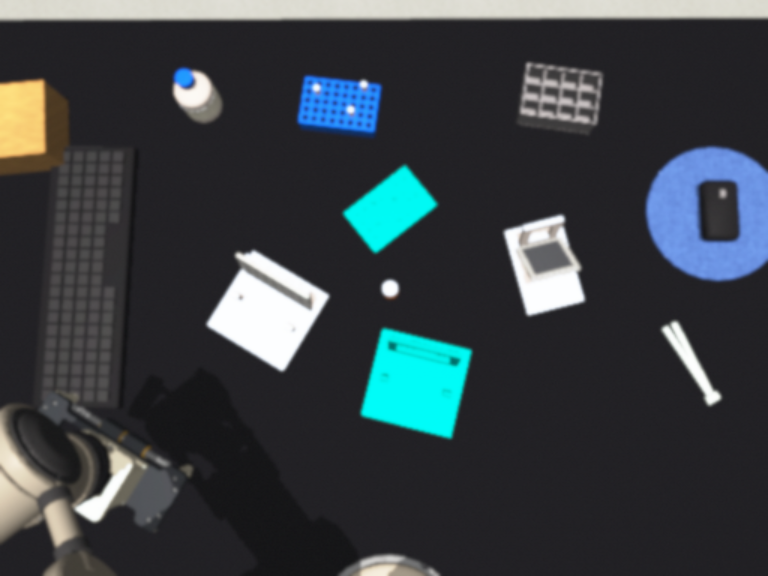

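The plate stands by itself on the fence. In the side crop it spans (323,60) to (330,358), against predicted corners (323,62) and (327,364). In the top view it runs (237,255)–(312,305), also as predicted. The narrow plate is unmoved at (545,258).

```bash
python3 -c "
from cell import robot
print(robot.hand_in())"
```

```text
the job is handed in; nothing more can be done
None
```

I stood the wide plate up against the fence of its own stand, and it now rests there by itself. I pushed its raised edge with closed fingers, rising with the edge, at about 5 to 6.5 N in the readings taken. That is slightly over the 2 to 5 N you suggested. I then pulled the arm back and handed in at about 7.4 s.

**Wide plate:** both cameras show it leaning on the fence. Its corners lie within about 6 px, in the enlarged pictures, of where a plate leaning back 9° with its lower edge at x = 24 mm should appear. I saw no lift of the lower edge in the pictures.

**Narrow plate:** it still slopes as before; the networks find it within about 2 px of its starting position in both views.

**Arm:** it is clear of everything, and the remaining force reading is under 1 N, which is sensor noise.

None of the checks failed or disagreed. I did not measure the plate's final pose separately beyond comparing it with the predicted corners, and the hand-in gave no verdict.

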